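# Register a ceramic plaque in the decorating jig

### The arm

A 6-joint arm with a two-finger parallel gripper is mounted at the origin on the work surface. World frame = base frame: x ahead of the robot, y to its left, z up, the work surface at z = 0. Lengths are in m, angles in rad, forces in N, time in s.
With the tool pointing down it reaches from about 0.25 to 0.725 m from the base axis. Payload 4 kg.
Tool frame: the origin (TCP) lies on the centre line of the jaws, within the pads' length; the fingertips stand 17 mm ahead of it and the grasp point (between the pads) lies 2 mm behind it; z points along the fingers, y is the line along which they close (so a half turn about z gives the same grasp; the last joint's range is limited). The gripper opens to 85 mm and grips with 20 to 120 N. Pads are 22 mm wide; open, the fingers measure 114 mm over their backs; the gripper's body (76 mm by 85 mm) begins 54 mm behind the grasp point. The pads swing forward as they close: fully open they stand 13 mm farther back than shut.
Start: joints at [1.299, 0.241, 0.005, 1.335, 0, 1.571], TCP at [0.134, 0.482, 0.22] pointing down, gripper open.
Joint ranges: [-2.72, 2.72], [-1.05, 1.87], [-1.09, 1.28], [-1.99, 2.15], [-1.42, 1.44], [-3.14, 3.14]. Speed limits (rad/s): [2.79, 2.79, 3.14, 3.14, 3.14, 3.14].

### API

Orientations are given as a unit quaternion [x, y, z, w].
In Python, from workcell import get_obs, imaging, order gives the robot as it stands.
- The arm moves only by the tool apply_moves, never from a script. Its argument "targets" is a list that holds one entry, the list of rows, each a list of 5 numbers: the shift along the world's x, y, z in units of 40 mm (1.0 is 40 mm), then the turn about the world's z in degrees, then the gripper command: -1 is shut, 1 is fully open, values between are in proportion. In form: [[[dx, dy, dz, turn, fingers], ...]]. A call has 1 to 8 rows; each row shifts and turns the commanded pose from where the row before left it; what a row does not reach is not made up. A row lasts 1/12 s, in which the tool goes at most 41.7 mm and 7.16 degrees, less where a joint would pass 70% of its speed; a pose out of reach is approached as far as the arm can. A call is refused whole if a number of a shift passes 1 or a number of a turn 7.16, either way. A call with a gripper value outside its range is refused whole. The fingers move at their own pace and stop on an object; the grip force is fixed at half the most. Time passes only in rows, so rows that do not move let the fingers close. It gives the time, the measured TCP pose, the force, the opening and the grip force at its end, in the units of the state.
- get_obs(): the state, without advancing time (a new reading comes with each control period).
- imaging.camera(name): name is "scene" or "top" or "wrist"; returns (picture, depth): 400x640x3 uint8, blue, green, red; 400x640 float32, m along the optical axis (not along the pixel's ray), 0 where there is no reading.
- imaging.get_calibration(name): a dict with "camera_matrix" (3x3 intrinsics, pixels), "k1" (the pictures are not rectified: a ray, as slopes to the right and down, at radius r is drawn at 1 + k1 r^2 times it, then the intrinsics apply), "eye" and "rotation" of the camera in the world; the wrist camera has in their place "hand_eye" (4x4, takes a point from camera to tool coordinates, whose origin is the TCP and whose axes are the flange's). Camera axes: x right, y down, z forward; pixel columns grow to the right and rows downward; lengths in m; the calibration is good to about 2 mm. A picture is of the moment at which its call begins: read the wrist's pose just before it. get_calibration takes no time and is no camera call.
- order.job_done(): hands the job in; it is judged then, once.
The state is a dict: "clock": time; "joint_pos": joint angles; "joint_vel": joint speeds; "tau": joint torques, N m; "eef_pos": TCP position; "tool_rot": TCP orientation; "ft_force": force on the tool from outside, world axes, zero at the start; "ft_torque": the same for the moment, N m; "grip_width": finger opening in m; "grasp_force": force on a finger pad.
Only numpy, scipy, OpenCV 4.12 (cv2) and the standard library are available. Lean on these libraries where they do the work, as an engineer would, in place of code of your own. Each camera call takes 0.05 s, during which the arm holds its last target. There are 200 camera calls.

### The job

Take the white ceramic plaque out of the peg rack where it stands on edge, and lay it down flat on the black rubber mat and let go of it (it may tip over there, but do not drop it from a height). Then pick it up again across its width, set it flat on the plywood jig board and push it home so that one long edge sits flush against the long aluminium fence and one short end flush against the aluminium end stop. Leave it there released, and leave the bowl, jar and brush on the table undisturbed.

Things in the scene. Friction and masses are not known exactly. Their poses are not given: they have to be found in the camera images.
- plaque: White ceramic slab, 150 mm long (own x) x 60 wide (own z) x 15 thick (own y), 0.19 to 0.38 kg, origin at its centre. It starts on a long edge in the rack's middle slot: x along the rack, z up, top edge 72 mm above the table. Faces and ends are alike. Stood on edge it stays standing; pushed near its top edge it tips over flat. Lying on the jig it slides when pushed (up to about 8 N).
- rack: Fixed wooden peg rack: base 150 (own x) x 110 (own y) x 12 mm high; two rows of four 9 mm dowel pegs at x = -50 and +50 mm, rising 35 mm above the base (47 mm above the table), at y = -42, -14, +14, +42 mm. The plaque stands in the middle slot (19 mm wide, along own x). Origin at the centre of the underside, z up. Its place and yaw vary.
- mat: Fixed black rubber mat, 200 (own x) x 170 (own y) x 5 mm thick, on the table. Origin at the centre of the underside, z up, so its top is 5 mm above the origin. Its place and yaw vary.
- jig: Fixed plywood jig board, 250 (own x) x 180 (own y) x 12 mm high. Origin at the centre of the underside, z up. On it are two aluminium bars 15 mm wide and 14 mm high above the board, forming an L: the long fence along own x on the +y side (inner face at y = +60 mm, from x = -90 to +105 mm) and the end stop along own y at the +x end (inner face at x = +105 mm, from y = -65 to +60 mm). Nothing stands on the other two sides. Its place and yaw vary.
- jig_corner (a point): The inner corner of the jig, where the inner faces of fence and end stop meet, on the board's top (12 mm above the table); axes as the jig's. A fully registered plaque has its centre at x = -75, y = -30, z = +7.5 mm from here, its length along the jig's x.
- bowl: White bowl lying upside down, 136 mm across, 62 mm high, origin at the centre of its underside. Bystander, loose.
- jar: Closed glass jar, 64 mm across, 85 mm high, origin at the centre of its underside. Bystander, loose.
- brush: Paint brush lying on the table, 190 mm long along own x, 20 mm high; origin on its underside near the middle of its length. Bystander, loose.
Not all that is in view belongs to the job. What is shaped like the plaque but green or purple is not meant.

How it is judged:
By the outcome, as a careful person would: the job done as asked, in the order asked, and still so for the second after the job is handed in, with the robot touching nothing.
It also fails if it takes over 72 s, if anything falls off the work surface, if the arm or the gripper's body presses on something with over 40 N, if the wrist force passes 120 N, or if a joint passes its speed limit or range.

## Working session

There is one attempt and no reset: what is moved stays moved. The work goes in short steps, Python scripts to look and compute and a tool call to move; the robot and the scene stay as the last step left them, time stands still between calls to the robot, and variables do not carry over. Pictures are saved under pics/ and viewed, at most 10 in all, crops included, and the job is handed in when it is done.

Besides the shell and the picture viewer there is one more tool, called after "Emit:" as name([rows], argument=value, ...), one row to a line, values as JSON. apply_moves: Moves the arm, as the interface text tells. Its arguments: {"type":"object","properties":{"targets":{"type":"array","items":{"type":"array","items":{"type":"array","items":{"type":"number"}}}}},"required":["targets"]}

```bash
mkdir -p pics; cat > h.py <<'E'
import numpy as np, cv2
from workcell import get_obs, imaging, order
from scipy.spatial.transform import Rotation as R
def look(n):
    o=get_obs(); c=imaging.get_calibration(n); im,d=imaging.camera(n)
    if n=="wrist":
        T=np.eye(4); T[:3,:3]=R.from_quat(o["tool_rot"]).as_matrix(); T[:3,3]=o["eef_pos"]
        M=T@np.array(c["hand_eye"]); e,r=M[:3,3],M[:3,:3]
    else: e,r=np.array(c["eye"]),np.array(c["rotation"])
    return im,d,(np.array(c["camera_matrix"]),c["k1"],e,r)
def rays(uv,cal):
    K,k1,e,r=cal; uv=np.asarray(uv,float).reshape(-1,1,2)
    p=cv2.undistortPoints(uv,K,np.array([k1,0,0,0,0.]),).reshape(-1,2)
    return np.c_[p,np.ones(len(p))]@r.T
def plane(uv,z,cal):
    d=rays(uv,cal); e=cal[2]; return e+d*((z-e[2])/d[:,2])[:,None]
def cloud(d,cal):
    h,w=d.shape; u,v=np.meshgrid(np.arange(w),np.arange(h))
    P=rays(np.c_[u.ravel(),v.ravel()],cal)*d.reshape(-1,1)+cal[2]; P[d.ravel()==0]=np.nan
    return P.reshape(h,w,3)
E
python3 - <<'E'
from h import *
for n in ("top","scene"):
    im,d,c=look(n); cv2.imwrite(f"pics/{n}0.png",im); print(n,c[2],c[3].round(3).tolist(),c[0][0],c[1]); np.savez(n+"0.npz",im=im,d=d)
print(get_obs()["tool_rot"],get_obs()["clock"])
E
```

```text
top [0.4051498  0.06888776 1.073731  ] [0.706, -0.704, 0.063, -0.039] [377.41559594   0.         324.96192619] -0.018028072808900633
scene [0.88130801 0.63560684 0.73592504] [0.249, 0.892, -0.367, -0.093] [418.11765724   0.         314.86086655] -0.057705709449098294
[ 1.35467789e-01  9.90781310e-01 -9.26474628e-04 -1.21919372e-04] 0.1
```

View pics/top0.png

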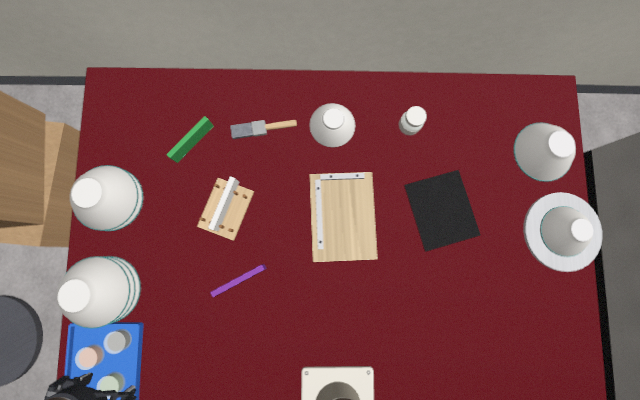

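View pics/scene0.png

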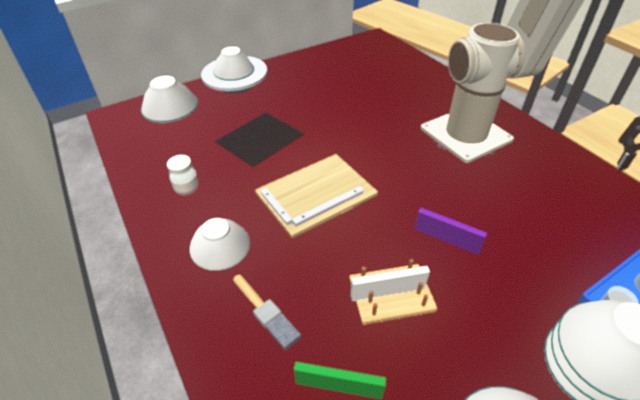

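```bash
sed -i 's/np.array(c\["eye"\]),np.array(c\["rotation"\])/np.array(c["eye"]),R.from_quat(c["rotation"]).as_matrix()/' h.py
cat >> h.py <<'E'
def rect(mask,z,cal,roi=None):
    """largest blob -> (cx,cy), size, yaw of long side, corners on plane z"""
    m=mask.astype(np.uint8)
    if roi is not None:
        q=np.zeros_like(m); x0,y0,x1,y1=roi; q[y0:y1,x0:x1]=1; m*=q
    m=cv2.morphologyEx(m,cv2.MORPH_OPEN,np.ones((2,2),np.uint8))
    c=max(cv2.findContours(m,0,cv2.CHAIN_APPROX_NONE)[0],key=cv2.contourArea)
    P=plane(c.reshape(-1,2),z,cal)[:,:2]
    (ce,s,a)=cv2.minAreaRect((P*1000).astype(np.float32))
    if s[0]<s[1]: s=(s[1],s[0]); a+=90
    return np.array(ce).round(1),np.array(s).round(1),round((a+90)%180-90,1)
E
python3 - <<'E'
from h import *
im,d,c=look("top"); hsv=cv2.cvtColor(im,cv2.COLOR_BGR2HSV); H,S,V=[hsv[...,i].astype(int) for i in range(3)]
P=cloud(d,c)
for u,v in((225,205),(340,215),(318,200),(440,210),(150,330),(342,176)): print((u,v),P[v,u].round(4),hsv[v,u])
print("mat",rect((V<60),.005,c,(390,160,490,260)))
wood=(H>8)&(H<30)&(V>120)
print("rack(base incl)",rect(wood,.012,c,(190,170,262,248)))
white=(S<45)&(V>170)
print("plaque",rect(white,.072,c,(190,170,262,248)))
roi=(300,165,385,270)
print("jig board",rect(~((H<8)|(H>165))&(V>90)|white,.012,c,roi))
print("bars: fence",rect((S<50)&(V>150),.026,c,(300,165,328,270)), "stop",rect((S<50)&(V>150),.026,c,(319,165,385,190)))
cv2.imwrite("pics/crop.png",cv2.resize(im[155:275,180:490],None,fx=2.55,fy=2.55,interpolation=cv2.INTER_CUBIC))
E
```

```text
(225, 205) [0.5268 0.3041 0.0565] [ 17  10 174]
(340, 215) [ 0.5054 -0.0096  0.0106] [ 18  67 206]
(318, 200) [0.5457 0.0531 0.0268] [110   3 219]
(440, 210) [ 0.5213 -0.2985  0.0064] [160  17  45]
(150, 330) [1.915e-01 5.066e-01 4.000e-04] [177 190 110]
(342, 176) [ 0.6153 -0.0149  0.0235] [120   2 217]
mat (array([ 519.9, -306.7]), array([197.7, 167.3]), 15.9)
rack(base incl) (array([526.8, 307.9]), array([164.1, 112.1]), -20.6)
plaque (array([526.6, 301.7]), array([149.3,  29.7]), -20.5)
jig board (array([500.5, -19.8]), array([249.8, 181.8]), 2.5)
bars: fence (array([512.8,  47. ]), array([211.3,  33.5]), -3.2) stop (array([600.3, -16.3]), array([131.2,  43.1]), -85.7)
```

View pics/crop.png

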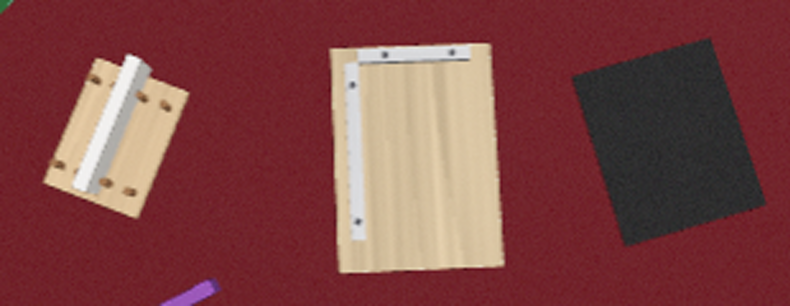

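Emit:
apply_moves([
  [[0.7,-0.3,0,-1,1],[0.8,-0.35,0,-1,1],[0.8,-0.35,0,-1,1],[0.8,-0.35,0,-1,1],[0.8,-0.35,0,-0.9,1],[0.8,-0.35,0,0,1],[0.8,-0.35,0,0,1],[0.8,-0.35,0,0,1]],
])

```text
clock: 0.82
eef_pos: [0.3875, 0.3705, 0.22]
tool_rot: [0.178, 0.984, -0.0, -0.0]
ft_force: [0.5, -0.2, -0.1]
grip_width: 0.0856
grasp_force: 0.0
```

Emit:
apply_moves([
  [[0.8,-0.4,0,0,1],[0.8,-0.4,0,0,1],[0.8,-0.4,0,0,1],[0.7,-0.4,0,0,1],[0.4,-0.3,0,0,1],[0,0,0,0,1],[0,0,0,0,1]],
])

```text
clock: 1.4
eef_pos: [0.5267, 0.2946, 0.2193]
tool_rot: [0.179, 0.984, -0.0, -0.001]
ft_force: [0.8, 0.6, 0.8]
grip_width: 0.0857
grasp_force: 0.0
```

```bash
cat >> h.py <<'E'
def st():
    o=get_obs(); r=R.from_quat(o["tool_rot"]).as_matrix(); y=r[:,1]
    print("t",round(o["clock"],2),"tcp",(np.array(o["eef_pos"])*1000).round(1),"yaw_y",round(np.degrees(np.arctan2(y[1],y[0])),2),"F",np.round(o["ft_force"],1),"w",round(o["grip_width"]*1000,1),"gf",np.round(o["grasp_force"],1))
E
python3 - <<'E'
from h import *
st(); im,d,c=look("wrist"); np.savez("w1.npz",im=im,d=d); cv2.imwrite("pics/w1.png",im)
P=cloud(d,c); z=P[...,2]
m=(z>.068)&(z<.078); Q=(P[m][:,:2]*1000)
print(m.sum(),cv2.minAreaRect(Q.astype(np.float32)))
E
```

```text
t 1.4 tcp [526.7 294.6 219.3] yaw_y 69.39 F [0.8 0.6 0.8] w 85.7 gf 0.0
4171 ((541.7506103515625, 454.862060546875), (343.9744567871094, 147.0249481201172), 86.5729751586914)
```

View pics/w1.png

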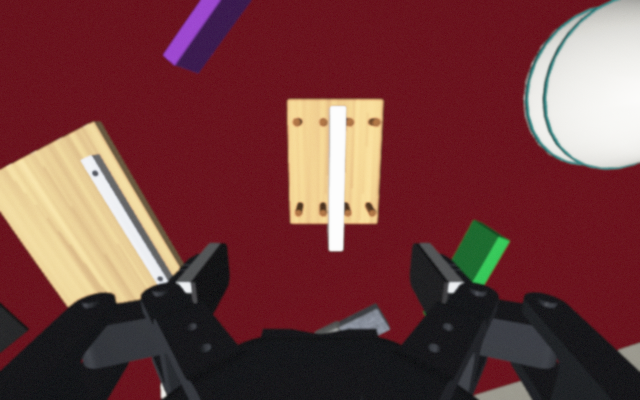

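```bash
python3 - <<'E'
from h import *
im,d,c=look("wrist")
hsv=cv2.cvtColor(im,cv2.COLOR_BGR2HSV); H,S,V=[hsv[...,i].astype(int) for i in range(3)]
print("plaque",rect((S<40)&(V>200),.072,c,(300,90,370,265)))
P=cloud(d,c)
for v in (120,180,240): print(P[v,337].round(4))
E
```

```text
plaque (array([533.9, 311.7]), array([149.6,  16.1]), -20.7)
[0.4742 0.3335 0.0713]
[0.5298 0.3135 0.0713]
[0.5914 0.2914 0.0717]
```

Emit:
apply_moves([
  [[0.18,0.43,-0.3,0,1],[0,0,-0.7,0,1],[0,0,-0.7,0,1],[0,0,-0.6,0,1],[0,0,-0.4,0,1],[0,0,0,0,1]],
])

```text
clock: 2.0
eef_pos: [0.5293, 0.3125, 0.108]
tool_rot: [0.176, 0.984, -0.003, -0.003]
ft_force: [-0.3, -0.7, -0.6]
grip_width: 0.0854
grasp_force: 0.0
```

```bash
python3 - <<'E'
from h import *
st(); im,d,c=look("wrist")
hsv=cv2.cvtColor(im,cv2.COLOR_BGR2HSV); H,S,V=[hsv[...,i].astype(int) for i in range(3)]
m=(S<40)&(V>190); cv2.imwrite("pics/w2.png",im)
print("plaque",rect(m,.072,c,(260,40,420,330)))
E
```

```text
t 2.0 tcp [529.3 312.5 108. ] yaw_y 69.68 F [-0.3 -0.7 -0.6] w 85.4 gf 0.0
plaque (array([533.6, 311.9]), array([149.1,  15.2]), -20.7)
```

View pics/w2.png

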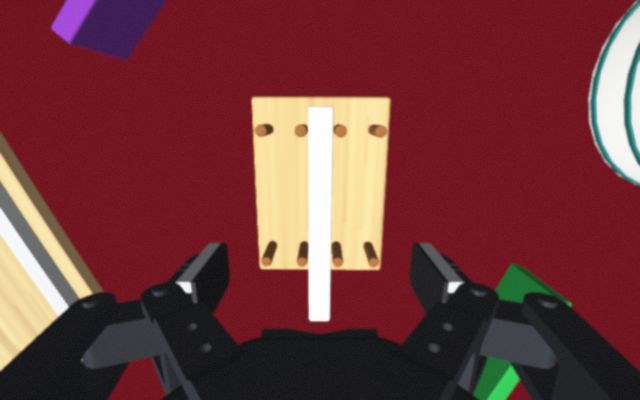

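Emit:
apply_moves([
  [[0.11,0,-0.5,0,1],[0,0,-0.5,0,1],[0,0,-0.3,0,1],[0,0,0,0,1],[0,0,0,0,0],[0,0,0,0,-0.5],[0,0,0,0,-1],[0,0,0,0,-1]],
])

```text
clock: 2.72
eef_pos: [0.5387, 0.3135, 0.0621]
tool_rot: [0.178, 0.984, 0.001, 0.001]
ft_force: [-0.5, 0.0, -0.2]
grip_width: 0.0388
grasp_force: 0.0
```

Emit:
apply_moves([
  [[0,0,0,0,-1],[0,0,0,0,-1],[0,0,0,0,-1],[0,0,0,0,-1]],
])

```text
clock: 3.05
eef_pos: [0.5383, 0.3123, 0.0617]
tool_rot: [0.178, 0.984, -0.0, 0.001]
ft_force: [-1.2, -2.4, 7.0]
grip_width: 0.0002
grasp_force: 3.3
```

```bash
python3 - <<'E'
from h import *
st(); im,d,c=look("wrist"); im2,d2,c2=look("scene")
cv2.imwrite("pics/w3.png",np.hstack([im[:,100:500],cv2.resize(im2[180:380,280:480],(400,400))]))
E
```

```text
t 3.05 tcp [538.3 312.3  61.7] yaw_y 69.5 F [-1.2 -2.4  7. ] w 0.2 gf 3.3
```

View pics/w3.png

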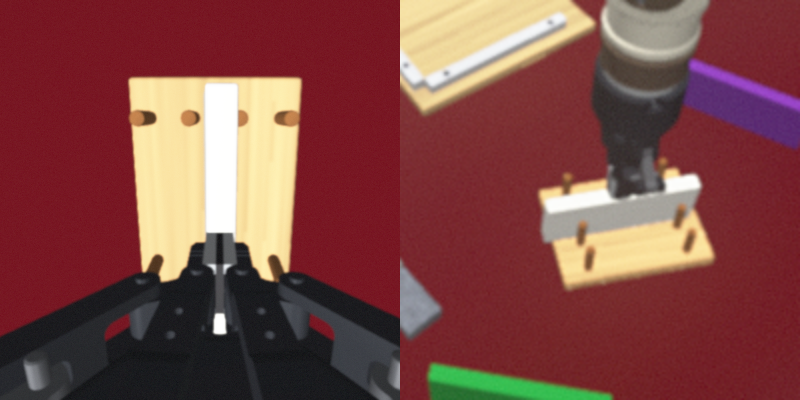

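```bash
python3 - <<'E'
from h import *
im,d,c=look("wrist"); P=cloud(d,c)
for v in range(200,345,8): print(v,[ (P[v,u]*1000).round(0).astype(int).tolist() if d[v,u]>0 else 0 for u in (303,312,319,326,336)])
cv2.imwrite("pics/w4.png",cv2.resize(im[190:350,240:400],None,fx=3.7,fy=3.7,interpolation=cv2.INTER_CUBIC))
E
```

```text
200 [[526, 305, 13], [513, 318, 73], [514, 322, 73], [516, 325, 72], [518, 329, 72]]
208 [[532, 303, 13], [517, 317, 74], [518, 320, 72], [519, 323, 72], [522, 328, 71]]
216 [[537, 301, 13], [521, 316, 73], [522, 319, 72], [523, 322, 72], [526, 326, 70]]
224 [[543, 299, 12], [525, 314, 73], [526, 317, 72], [527, 321, 73], [530, 325, 71]]
232 [[549, 296, 12], [527, 313, 77], [528, 317, 78], [529, 320, 78], [557, 319, 12]]
240 [[554, 294, 12], [527, 314, 88], [529, 316, 87], [530, 319, 87], [562, 317, 13]]
248 [[529, 308, 87], [527, 314, 96], [528, 316, 96], [529, 319, 96], [535, 322, 88]]
256 [[530, 309, 95], [527, 314, 103], [528, 316, 104], [529, 319, 104], [534, 322, 96]]
264 [[526, 311, 112], [527, 314, 110], [528, 317, 111], [529, 319, 111], [530, 323, 112]]
272 [[525, 312, 118], [527, 314, 118], [531, 315, 111], [528, 319, 119], [529, 322, 118]]
280 [[525, 312, 124], [526, 315, 124], [535, 314, 110], [530, 318, 121], [530, 322, 123]]
288 [[526, 312, 128], [529, 314, 124], [538, 313, 110], [533, 317, 120], [530, 322, 128]]
296 [[521, 315, 141], [534, 311, 120], [541, 312, 111], [536, 316, 120], [525, 323, 140]]
304 [[521, 315, 145], [538, 310, 119], [545, 310, 109], [539, 315, 120], [525, 323, 143]]
312 [[524, 314, 144], [540, 309, 121], [548, 309, 110], [543, 314, 120], [527, 322, 145]]
320 [[526, 313, 145], [544, 308, 119], [579, 297, 72], [546, 313, 120], [529, 321, 145]]
328 [[529, 312, 144], [545, 308, 123], [584, 296, 72], [548, 312, 122], [532, 320, 143]]
336 [[528, 312, 148], [528, 315, 149], [529, 316, 148], [529, 318, 149], [531, 320, 148]]
344 [[527, 313, 152], [527, 315, 153], [528, 317, 153], [529, 318, 152], [529, 321, 153]]
```

View pics/w4.png

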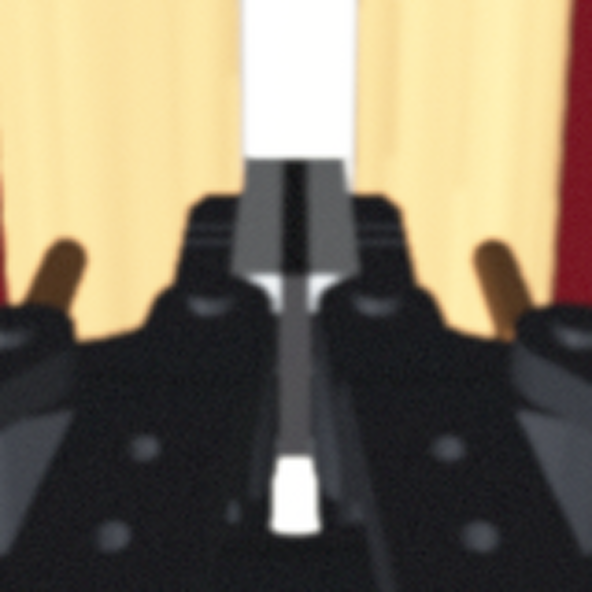

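The fingers shut just on top of the plaque's edge. The wrist depth shows the tips at z≈73 mm with TCP at 62 mm, so the real tips are about 11 mm above the reported TCP. I'll open, go about 32 mm deeper and regrip.

Emit:
apply_moves([
  [[0,0,0.1,0,0.3],[-0.11,-0.01,0,0,0.3],[0,0,0,0,0.3],[0,0,0,0,0.3],[0,0,0,0,0.3],[0,0,-0.3,0,0.3],[0,0,-0.3,0,0.3],[0,0,-0.3,0,0.3]],
])

```text
clock: 3.87
eef_pos: [0.5336, 0.3126, 0.0279]
tool_rot: [0.178, 0.984, 0.0, 0.0]
ft_force: [0.5, -0.1, -0.5]
grip_width: 0.0554
grasp_force: 0.0
```

```bash
python3 - <<'E'
from h import *
st(); im,d,c=look("wrist"); P=cloud(d,c); o=get_obs()
Q=P.reshape(-1,3)*1000; t=np.array(o["eef_pos"])*1000
r=R.from_quat(o["tool_rot"]).as_matrix(); L=(Q-t)@r   # tool coords
dk=(im.max(2)<140).ravel()
for s in (1,-1):
    m=dk&(abs(L[:,0])<25)&(s*L[:,1]>8)&(s*L[:,1]<60)&(L[:,2]>-60)&(L[:,2]<40)
    q=L[m]; print(s,m.sum(),"max fwd z",np.percentile(q[:,2],[90,98,99.5]).round(1),"inner y",np.percentile(s*q[:,1],[1,5]).round(1),"x",np.percentile(q[:,0],[1,99]).round(1))
E
```

```text
t 3.87 tcp [533.6 312.6  27.9] yaw_y 69.53 F [ 0.5 -0.1 -0.5] w 55.4 gf 0.0
1 1858 max fwd z [-24.5  24.5  25. ] inner y [29.2 29.3] x [-12.4  15. ]
-1 1948 max fwd z [-21.5  25.3  25.8] inner y [25.6 25.7] x [-17.1  20. ]
```

Emit:
apply_moves([
  [[0,0,0,0,-0.3],[0,0,0,0,-0.6],[0,0,0,0,-1],[0,0,0,0,-1],[0,0,0,0,-1],[0,0,0,0,-1],[0,0,0,0,-1],[0,0,0,0,-1]],
])

```text
clock: 4.58
eef_pos: [0.5341, 0.3128, 0.0292]
tool_rot: [0.178, 0.984, 0.001, 0.001]
ft_force: [-0.1, -0.4, 4.2]
grip_width: 0.0144
grasp_force: 59.4
```

Emit:
apply_moves([
  [[0,0,0.3,0,-1],[0,0,0.6,0,-1],[0,0,0.7,0,-1],[0,0,0.4,0,-1]],
])

```text
clock: 4.92
eef_pos: [0.5334, 0.3125, 0.1096]
tool_rot: [0.178, 0.984, 0.0, -0.0]
ft_force: [0.7, -0.1, -3.1]
grip_width: 0.0143
grasp_force: 59.0
```

```bash
python3 - <<'E'
from h import *
st(); print(np.round(get_obs()["joint_pos"],3))
E
```

```text
t 4.92 tcp [533.4 312.5 109.6] yaw_y 69.53 F [ 0.7 -0.1 -3.1] w 14.3 gf 59.0
[0.53  0.537 0.153 1.187 0.    0.887]
```

Emit:
apply_moves([
  [[0,-0.4,0,1.8,-1],[-0.03,-0.7,0,1.8,-1],[-0.03,-0.8,0,1.8,-1],[-0.03,-0.8,0,1.8,-1],[-0.03,-0.8,0,1.8,-1],[-0.03,-0.8,0,1.8,-1],[-0.03,-0.8,0,1.8,-1],[-0.03,-0.8,0,1.8,-1]],
])

```text
clock: 5.58
eef_pos: [0.5235, 0.0749, 0.1071]
tool_rot: [0.052, 0.999, -0.0, -0.001]
ft_force: [0.6, -0.1, -2.8]
grip_width: 0.0142
grasp_force: 59.0
```

Emit:
apply_moves([
  [[-0.04,-0.8,0,1.8,-1],[-0.03,-0.8,0,1.8,-1],[-0.03,-0.8,0,1.8,-1],[-0.03,-0.8,0,1.8,-1],[-0.03,-0.8,0,1.8,-1],[-0.03,-0.8,0,1.8,-1],[-0.03,-0.8,0,1.8,-1],[-0.03,-0.8,0,1.8,-1]],
])

```text
clock: 6.25
eef_pos: [0.5136, -0.1807, 0.1071]
tool_rot: [-0.073, 0.997, 0.001, -0.001]
ft_force: [0.3, 0.6, -3.0]
grip_width: 0.0143
grasp_force: 59.0
```

Emit:
apply_moves([
  [[-0.03,-0.8,0,1.8,-1],[-0.03,-0.7,0,1.8,-1],[-0.03,-0.7,0,0.4,-1],[0,-0.3,0,0,-1],[0,0,0,0,-1],[0,0,0,0,-1]],
])

```text
clock: 6.75
eef_pos: [0.5105, -0.2793, 0.1071]
tool_rot: [-0.107, 0.994, 0.001, -0.001]
ft_force: [1.1, 0.1, -3.6]
grip_width: 0.0143
grasp_force: 59.1
```

```bash
python3 - <<'E'
from h import *
st(); im,d,c=look("wrist")
hsv=cv2.cvtColor(im,cv2.COLOR_BGR2HSV)
cv2.imwrite("pics/w5.png",im)
E
```

```text
t 6.75 tcp [ 510.5 -279.3  107.1] yaw_y 102.24 F [ 1.1  0.1 -3.6] w 14.3 gf 59.1
```

View pics/w5.png

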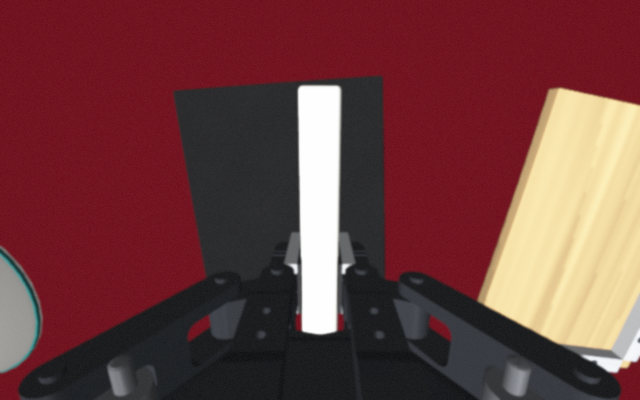

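Emit:
apply_moves([
  [[0,0,-0.4,3.7,-1],[0,0,-0.6,0,-1],[0,0,-0.5,0,-1],[0,0,-0.4,0,-1],[0,0,-0.1,0,-1],[0,0,0,0,-1],[0,0,0,0,-1]],
])

```text
clock: 7.38
eef_pos: [0.5119, -0.2787, 0.0288]
tool_rot: [-0.14, 0.99, 0.0, 0.0]
ft_force: [-0.4, -0.8, -3.3]
grip_width: 0.014
grasp_force: 59.0
```

Emit:
apply_moves([
  [[0,0,-0.1,0,-1],[0,0,0,0,-1],[0,0,0,0,-1]],
])

```text
clock: 7.63
eef_pos: [0.5119, -0.2797, 0.0251]
tool_rot: [-0.139, 0.99, -0.0, 0.001]
ft_force: [-0.0, -0.1, -3.8]
grip_width: 0.0145
grasp_force: 59.1
```

Emit:
apply_moves([
  [[0,0,-0.05,0,-1],[0,0,0,0,-1],[0,0,0,0,-1]],
])

```text
clock: 7.88
eef_pos: [0.5114, -0.2796, 0.0224]
tool_rot: [-0.139, 0.99, -0.0, 0.0]
ft_force: [0.3, -0.3, -3.6]
grip_width: 0.0144
grasp_force: 59.1
```

Emit:
apply_moves([
  [[0,0,-0.04,0,-1],[0,0,0,0,-1]],
])

```text
clock: 8.05
eef_pos: [0.5115, -0.2797, 0.0222]
tool_rot: [-0.139, 0.99, -0.0, 0.0]
ft_force: [-3.0, 2.1, 5.0]
grip_width: 0.0143
grasp_force: 60.4
```

Emit:
apply_moves([
  [[0,0,-0.03,0,-1],[0,0,0,0,-1]],
])

```text
clock: 8.22
eef_pos: [0.5115, -0.2798, 0.0222]
tool_rot: [-0.139, 0.99, -0.0, 0.001]
ft_force: [-5.3, 1.9, 11.7]
grip_width: 0.0141
grasp_force: 61.4
```

Emit:
apply_moves([
  [[0,0,0.04,0,-0.6],[0,0,0,0,-0.3],[0,0,0,0,0.2],[0,0,0,0,0.2],[0,0,0,0,0.2],[0,0,0.4,0,0.2],[0,0,0.7,0,0.2],[0,0,0.7,0,0.2]],
])

```text
clock: 8.88
eef_pos: [0.5102, -0.2789, 0.0923]
tool_rot: [-0.139, 0.99, 0.001, -0.002]
ft_force: [-0.3, -0.6, 0.1]
grip_width: 0.0516
grasp_force: 0.0
```

Emit:
apply_moves([
  [[-0.1,0.3,0.3,0,-1],[-0.15,0.5,0,0,-1],[-0.15,0.6,0,0,-1],[0,0,0,0,-1],[0,0,0,0,-1],[0,0,0,0,-1]],
])

```text
clock: 9.38
eef_pos: [0.4958, -0.2238, 0.1051]
tool_rot: [-0.14, 0.99, -0.0, 0.0]
ft_force: [0.2, -0.8, 0.4]
grip_width: 0.0002
grasp_force: 0.0
```

```bash
python3 - <<'E'
from h import *
st(); im,d,c=look("top")
hsv=cv2.cvtColor(im,cv2.COLOR_BGR2HSV)
cv2.imwrite("pics/t6.png",np.hstack([cv2.resize(im[150:270,380:500],(400,400)),look("wrist")[0][:,120:520]]))
E
```

```text
t 9.38 tcp [ 495.8 -223.8  105.1] yaw_y 106.05 F [ 0.2 -0.8  0.4] w 0.2 gf 0.0
```

View pics/t6.png

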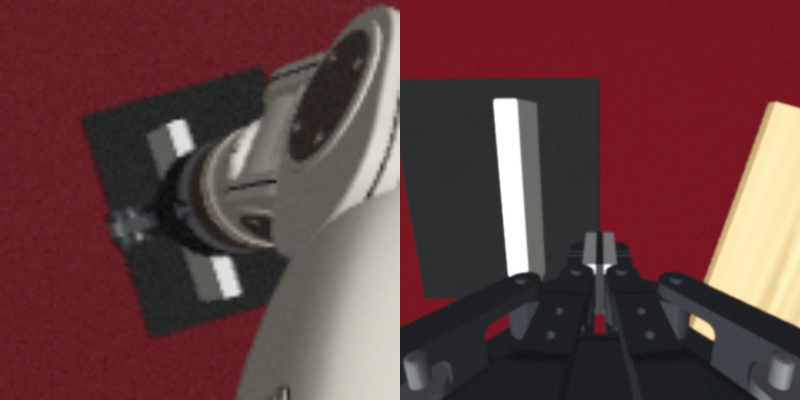

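Emit:
apply_moves([
  [[0,0,-0.4,0,-1],[0,0,-0.6,0,-1],[0,0,-0.5,0,-1],[0,0,-0.1,0,-1],[0.08,-0.28,0,0,-1],[0.08,-0.28,0,0,-1],[0.03,-0.1,0,0,-1],[0,0,0,0,-1]],
])

```text
clock: 10.15
eef_pos: [0.5049, -0.2526, 0.0427]
tool_rot: [-0.138, 0.99, -0.001, 0.002]
ft_force: [0.5, -0.1, 0.3]
grip_width: -0.0001
grasp_force: 0.0
```

Emit:
apply_moves([
  [[0.03,-0.1,0,0,-1],[0.03,-0.1,0,0,-1],[0.03,-0.1,0,0,-1],[0.03,-0.1,0,0,-1],[0.03,-0.1,0,0,-1],[0.03,-0.1,0,0,-1],[0,0,0,0,-1]],
])

```text
clock: 10.73
eef_pos: [0.5106, -0.2748, 0.0412]
tool_rot: [-0.139, 0.99, -0.0, 0.0]
ft_force: [0.3, -0.6, -0.6]
grip_width: 0.0003
grasp_force: 0.0
```

```bash
cat >> h.py <<'E'
def white_at(P,lo,hi,roi,im):
    hsv=cv2.cvtColor(im,cv2.COLOR_BGR2HSV); z=P[...,2]
    m=(hsv[...,1]<50)&(hsv[...,2]>90)&(z>lo)&(z<hi)&(P[...,0]>roi[0])&(P[...,0]<roi[1])&(P[...,1]>roi[2])&(P[...,1]<roi[3])
    return m
E
python3 - <<'E'
from h import *
st(); im,d,c=look("wrist"); P=cloud(d,c)
m=white_at(P,.01,.08,(.4,.65,-.42,-.2),im); print(m.sum(), np.percentile(P[m],[2,50,98],axis=0).round(3).tolist())
E
```

```text
t 10.73 tcp [ 510.6 -274.8   41.2] yaw_y 105.99 F [ 0.3 -0.6 -0.6] w 0.3 gf 0.0
13756 [[0.443, -0.324, 0.015], [0.479, -0.302, 0.06], [0.524, -0.275, 0.067]]
```

```bash
python3 - <<'E'
from h import *
st(); im,d,c=look("wrist"); P=cloud(d,c)
m=white_at(P,.006,.08,(.4,.65,-.42,-.2),im)
n=np.array([-.274,.962]); s=((P[...,:2]-[.5199,-.3067])@n)*1000; z=P[...,2]*1000
l=((P[...,:2]-[.5199,-.3067])@[.962,.274])*1000
mm=m&(l<-40)&(l>-60)
for a in range(5,75,5):
    k=mm&(z>=a)&(z<a+5)
    if k.sum()>3: print(a,k.sum(),np.percentile(s[k],[2,50,98]).round(1))
E
```

```text
t 10.78 tcp [ 510.4 -274.4   41. ] yaw_y 106.0 F [-0.2 -0.2 -0.8] w 0.4 gf 0.0
5 8 [-29.  -28.6  33.1]
10 20 [31.9 32.5 32.5]
15 214 [29.  30.8 32.5]
20 237 [25.4 27.4 29.1]
25 245 [21.4 23.8 25.5]
30 273 [18.4 20.4 22.6]
35 292 [15.1 17.1 19.1]
40 340 [11.3 13.6 15.8]
45 357 [ 8.3 10.2 12.4]
50 428 [-12.3   6.6   8.7]
55 985 [-11.5  -5.3   5.2]
60 668 [-5.2 -0.9  2.1]
```

Emit:
apply_moves([
  [[0,0,0,0,-1],[0,0,0,0,-1],[0,0,0.3,0,-1],[0,0,0.6,0,0],[0,0,0.7,0,1],[0.1,-0.4,0.5,0,1],[0,0,0,0,1],[0,0,0,0,1]],
])

```text
clock: 11.5
eef_pos: [0.5153, -0.2908, 0.1266]
tool_rot: [-0.139, 0.99, -0.001, 0.002]
ft_force: [-0.2, 0.7, 0.1]
grip_width: 0.0608
grasp_force: 0.0
```

```bash
python3 - <<'E'
from h import *
st(); im,d,c=look("wrist"); P=cloud(d,c)
m=white_at(P,.014,.028,(.4,.65,-.42,-.2),im); m2=white_at(P,.03,.08,(.4,.65,-.42,-.22),im)
print(m.sum(),m2.sum()); v,u=np.where(m); print(u.min(),u.max(),v.min(),v.max())
print(rect(m,.020,c))
E
```

```text
t 11.5 tcp [ 515.3 -290.8  126.6] yaw_y 105.99 F [-0.2  0.7  0.1] w 60.8 gf 0.0
11176 0
249 321 102 266
(array([ 522.1, -317.6]), array([149.1,  59.8]), 16.0)
```

Emit:
apply_moves([
  [[0.17,-0.67,0,0,1],[0,0,0,0,1],[0,0,0,0,1]],
])

```text
clock: 11.8
eef_pos: [0.52, -0.3165, 0.123]
tool_rot: [-0.139, 0.99, 0.001, -0.001]
ft_force: [-0.8, 0.9, 0.5]
grip_width: 0.0854
grasp_force: 0.0
```

```bash
cat > tip.py <<'E'
from h import *
st(); im,d,c=look("wrist"); P=cloud(d,c); o=get_obs()
L=(P.reshape(-1,3)-o["eef_pos"])@R.from_quat(o["tool_rot"]).as_matrix()*1000
g=(P[...,2].ravel()>.04)&(abs(L[:,0])<25)
for s in(1,-1):
    q=L[g&(s*L[:,1]>0)&(abs(L[:,1])<62)]; k=q[np.argsort(q[:,2])[-40:]]; print("tip",s,len(q),k.mean(0).round(1),k[-1].round(1),"inner",np.percentile(s*q[q[:,2]>k[0,2]-20][:,1],[1,50]).round(1))
E
python3 tip.py; python3 - <<'E'
from h import *
im,d,c=look("wrist"); P=cloud(d,c); m=white_at(P,.014,.028,(.4,.65,-.42,-.2),im); print(rect(m,.020,c))
E
```

```text
t 11.8 tcp [ 520.  -316.5  123. ] yaw_y 105.97 F [-0.8  0.9  0.5] w 85.4 gf 0.0
tip 1 22265 [ -1.5  42.2 -24.8] [ -6.3  42.5 -23.3] inner [41.8 42.4]
tip -1 21653 [ -0.7 -43.2 -25. ] [  0.4 -43.3 -23.9] inner [42.7 43.3]
(array([ 522.3, -317.5]), array([148.8,  59.8]), 15.9)
```

Emit:
apply_moves([
  [[0.05,-0.03,-0.4,0,1],[0,0,-0.7,0,1],[0,0,-0.8,0,1],[0,0,-0.7,0,1],[0,0,-0.45,0,1],[0,0,-0.2,0,1],[0,0,0,0,1],[0,0,0,0,1]],
])

```text
clock: 12.57
eef_pos: [0.5231, -0.3175, -0.0047]
tool_rot: [-0.14, 0.99, 0.0, -0.0]
ft_force: [-0.2, -0.9, 1.2]
grip_width: 0.0855
grasp_force: 0.0
```

Emit:
apply_moves([
  [[0,0,0,0,0.7],[0,0,0,0,0.5],[0,0,0,0,0.4],[0,0,0,0,0.3],[0,0,0,0,0.2]],
])

```text
clock: 12.98
eef_pos: [0.5243, -0.3186, -0.0024]
tool_rot: [-0.139, 0.99, -0.001, 0.002]
ft_force: [-1.0, 1.6, 6.7]
grip_width: 0.0581
grasp_force: 64.9
```

Emit:
apply_moves([
  [[0,0,0,0,0.6],[0,0,0.06,0,0.7],[0,0,0,0,0.7],[0,0,0,0,0.7]],
])

```text
clock: 13.32
eef_pos: [0.5232, -0.3182, -0.0022]
tool_rot: [-0.139, 0.99, -0.0, 0.0]
ft_force: [-0.1, -0.4, 0.7]
grip_width: 0.0731
grasp_force: 0.0
```

Emit:
apply_moves([
  [[0,0,0,0,0.3],[0,0,0,0,0.2],[0,0,0,0,0.2],[0,0,0,0,0.2]],
])

```text
clock: 13.65
eef_pos: [0.5234, -0.3183, -0.0018]
tool_rot: [-0.139, 0.99, -0.0, 0.0]
ft_force: [-0.6, -0.5, 5.9]
grip_width: 0.0577
grasp_force: 65.3
```

Emit:
apply_moves([
  [[0,0,0.3,0,0.2],[0,0,0.6,0,0.2],[0,0.2,0.6,0,0.2],[0,0.5,0,-1.5,0.2],[0,0.7,0,-1.5,0.2],[0,0.8,0,-1.5,0.2],[0,0.8,0,-1.5,0.2],[0,0.8,0,-1.5,0.2]],
])

```text
clock: 14.32
eef_pos: [0.5218, -0.1645, 0.057]
tool_rot: [-0.073, 0.997, 0.0, -0.001]
ft_force: [0.6, -0.3, -3.5]
grip_width: 0.0579
grasp_force: 65.6
```

Emit:
apply_moves([
  [[0,0.8,0,-1.5,0.2],[0,0.8,0,-1.5,0.2],[0,0.8,0,-1.5,0.2],[-0.07,0.7,0,-1.5,0.2],[0,0.5,0,0,0.2],[0,0,0,0,0.2],[0,0,0,0,0.2]],
])

```text
clock: 14.9
eef_pos: [0.5195, -0.0208, 0.0571]
tool_rot: [-0.023, 1.0, -0.0, -0.001]
ft_force: [0.8, -0.8, -4.4]
grip_width: 0.0578
grasp_force: 65.7
```

```bash
cat > jig.py <<'E'
from h import *
st(); im,d,c=look("wrist"); P=cloud(d,c); cv2.imwrite("pics/last.png",im)
hsv=cv2.cvtColor(im,cv2.COLOR_BGR2HSV)
a=np.radians(2.5); ex=np.array([np.cos(a),np.sin(a)]); ey=np.array([-ex[1],ex[0]]); o=np.array([.5005,-.0198])
X=((P[...,:2]-o)@ex)*1000; Y=((P[...,:2]-o)@ey)*1000; Z=P[...,2]*1000
E
cat > j1.py <<'E'
from jig import *
w=(hsv[...,1]<50)&(hsv[...,2]>120)
m=w&(abs(X-10)<90)&(abs(Y-0)<59)&(Z>35)&(Z<110)
if m.sum()>100: print("held: n",m.sum(),"z",np.percentile(Z[m],[5,50,95]).round(1),rect(m,np.median(Z[m])/1000,c))
f=w&(Z>22)&(Z<30)&(X>-88)&(X<90)&(Y>50)&(Y<85)
if f.sum()>50:
  print("fence n",f.sum(),"Y inner/outer",np.percentile(Y[f],[2,98]).round(1),"slope deg",np.degrees(np.polyfit(X[f],Y[f],1)[0]).round(2),"X",np.percentile(X[f],[1,99]).round(0))
E
python3 j1.py
```

```text
t 14.9 tcp [519.5 -20.8  57.1] yaw_y 92.69 F [ 0.8 -0.8 -4.4] w 57.8 gf 65.7
held: n 31061 z [78.1 79.1 80.1] (array([503.2, -20.8]), array([118.7,  59.7]), 2.6)
fence n 5795 Y inner/outer [62.9 78. ] slope deg 0.2 X [-85.  51.]
```

Emit:
apply_moves([
  [[0,0,-0.3,0,0.2],[0,0,-0.4,0,0.2],[0,0,-0.3,0,0.2],[0,0,-0.15,0,0.2],[0,0,-0.08,0,0.2],[0,0,0,0,0.2],[0,0,0,0,0.2]],
])

```text
clock: 15.53
eef_pos: [0.5206, -0.0225, 0.0086]
tool_rot: [-0.022, 1.0, -0.0, 0.0]
ft_force: [0.2, 0.2, -4.2]
grip_width: 0.0579
grasp_force: 65.6
```

Emit:
apply_moves([
  [[0,0,-0.04,0,0.2],[0,0,0,0,0.2],[0,0,0,0,0.2]],
])

```text
clock: 15.78
eef_pos: [0.5206, -0.022, 0.0072]
tool_rot: [-0.022, 1.0, -0.0, 0.0]
ft_force: [-0.1, -0.7, -3.5]
grip_width: 0.0578
grasp_force: 65.7
```

Emit:
apply_moves([
  [[0,0,-0.04,0,0.2],[0,0,0,0,0.2]],
])

```text
clock: 15.95
eef_pos: [0.5204, -0.0219, 0.0052]
tool_rot: [-0.022, 1.0, -0.0, 0.0]
ft_force: [0.1, -0.7, -3.5]
grip_width: 0.0577
grasp_force: 65.7
```

Emit:
apply_moves([
  [[0,0,-0.03,0,0.2],[0,0,0,0,0.2]],
])

```text
clock: 16.12
eef_pos: [0.5205, -0.0219, 0.0052]
tool_rot: [-0.022, 1.0, -0.0, 0.0]
ft_force: [-2.7, 0.0, 5.3]
grip_width: 0.0574
grasp_force: 66.6
```

Emit:
apply_moves([
  [[0,0,-0.03,0,0.2],[0,0,0,0,0.2]],
])

```text
clock: 16.28
eef_pos: [0.5205, -0.0219, 0.0051]
tool_rot: [-0.022, 1.0, -0.0, 0.001]
ft_force: [-6.1, 0.6, 13.8]
grip_width: 0.0575
grasp_force: 67.5
```

Emit:
apply_moves([
  [[0,0,0.05,0,0.5],[0,0,0,0,0.7],[0,0,0,0,0.7],[0,0,0.2,0,0.7],[0,0,0.6,0,0.4],[0,0,0.8,0,0],[0,0,0.8,0,-0.5],[0,0,0.3,0,-1]],
])

```text
clock: 16.95
eef_pos: [0.5229, -0.0221, 0.1176]
tool_rot: [-0.022, 1.0, -0.0, 0.004]
ft_force: [0.8, -0.2, 0.1]
grip_width: 0.0244
grasp_force: 0.0
```

Emit:
apply_moves([
  [[0,-0.5,0,0,-1],[0,-0.8,0,0,-1],[0,-0.5,0,0,-1],[0,0,0,0,-1],[0,0,0,0,-1]],
])

```text
clock: 17.37
eef_pos: [0.5202, -0.0947, 0.113]
tool_rot: [-0.021, 1.0, 0.0, 0.0]
ft_force: [-0.3, -0.5, 0.8]
grip_width: -0.0001
grasp_force: 0.0
```

```bash
cat > j2.py <<'E'
from jig import *
w=(hsv[...,1]<45)&(hsv[...,2]>120)&(Z<34)
m=w&(Z>21)&(Z<32)&(X>-120)&(X<122)&(Y>-88)&(Y<58)
ce,s,a_=rect(m,.027,c); D=np.array(ce)/1000-o; print("plaque",ce,s,a_,"jig xy",(D@ex*1000).round(1),(D@ey*1000).round(1))
def bar(k,n,A,B):
    if k.sum()>50: print(n,k.sum(),np.percentile(A[k],[2,98]).round(1),"slope",np.degrees(np.polyfit(B[k],A[k],1)[0]).round(2))
bar(w&(Z>22)&(X>-85)&(X<95)&(Y>59)&(Y<85),"fence Y",Y,X)
bar(w&(Z>22)&(X>100)&(X<128)&(Y>-58)&(Y<50),"stop X",X,Y)
E
python3 j2.py
```

```text
t 17.37 tcp [520.2 -94.7 113. ] yaw_y 92.4 F [-0.3 -0.5  0.8] w -0.1 gf 0.0
plaque [519.8 -21.4] [149.   60.4] 2.5 jig xy 19.2 -2.4
fence Y 4392 [62.7 78. ] slope -0.07
```

Emit:
apply_moves([
  [[0,0,-0.4,0,-1],[0,0,-0.8,0,-1],[0,0,-0.8,0,-1],[0,0,-0.5,0,-1],[0,0,-0.2,0,-1],[0,0,0,0,-1],[0,0.25,0,0,-1],[0,0.25,0,0,-1]],
])

```text
clock: 18.08
eef_pos: [0.5215, -0.0732, 0.006]
tool_rot: [-0.022, 1.0, 0.0, 0.001]
ft_force: [-0.3, 1.0, 1.0]
grip_width: 0.0001
grasp_force: 0.0
```

Emit:
apply_moves([
  [[0,0.12,0,0,-1],[0,0.12,0,0,-1],[-0.01,0.12,0,0,-1],[-0.01,0.12,0,0,-1],[-0.01,0.12,0,0,-1],[-0.01,0.12,0,0,-1]],
])

```text
clock: 18.58
eef_pos: [0.5197, -0.0457, 0.0057]
tool_rot: [-0.022, 1.0, -0.001, 0.001]
ft_force: [0.2, -4.9, 6.0]
grip_width: -0.0003
grasp_force: 3.5
```

```bash
python3 j2.py
```

```text
t 18.58 tcp [519.7 -45.7   5.7] yaw_y 92.48 F [ 0.2 -4.9  6. ] w -0.3 gf 3.5
plaque [492.5  -3.8] [97.9 60. ] 2.1 jig xy -7.3 16.3
fence Y 11045 [62.7 78. ] slope 0.16
```

Emit:
apply_moves([
  [[-0.01,0.1,0,0,-1],[-0.01,0.1,0,0,-1],[0,0.08,0,0,-1],[0,0,0,0,-1]],
])

```text
clock: 18.97
eef_pos: [0.5187, -0.034, 0.0056]
tool_rot: [-0.022, 1.0, -0.0, 0.001]
ft_force: [0.1, -3.8, 5.1]
grip_width: -0.0002
grasp_force: 2.7
```

Emit:
apply_moves([
  [[0,0.05,0,0,-1],[0,0,0,0,-1]],
])

```text
clock: 19.13
eef_pos: [0.5187, -0.0324, 0.0056]
tool_rot: [-0.022, 1.0, -0.001, 0.001]
ft_force: [0.9, -4.7, 5.5]
grip_width: -0.0002
grasp_force: 3.1
```

Emit:
apply_moves([
  [[0,0.04,0,0,-1],[0,0,0,0,-1]],
])

```text
clock: 19.3
eef_pos: [0.5188, -0.031, 0.0056]
tool_rot: [-0.022, 1.0, -0.001, 0.001]
ft_force: [0.2, -4.3, 5.0]
grip_width: -0.0
grasp_force: 3.3
```

Emit:
apply_moves([
  [[0,0.04,0,0,-1],[0,0,0,0,-1]],
])

```text
clock: 19.47
eef_pos: [0.5187, -0.0294, 0.0056]
tool_rot: [-0.022, 1.0, -0.001, 0.001]
ft_force: [0.4, -4.7, 6.3]
grip_width: 0.0001
grasp_force: 3.3
```

Emit:
apply_moves([
  [[0,0.04,0,0,-1],[0,0,0,0,-1]],
])

```text
clock: 19.63
eef_pos: [0.5189, -0.0286, 0.0057]
tool_rot: [-0.021, 1.0, -0.002, 0.001]
ft_force: [-0.1, -6.7, 6.6]
grip_width: 0.0002
grasp_force: 4.4
```

Emit:
apply_moves([
  [[0,0.02,0,0,-1],[0,0,0,0,-1]],
])

```text
clock: 19.8
eef_pos: [0.5189, -0.0286, 0.0057]
tool_rot: [-0.021, 1.0, -0.002, 0.001]
ft_force: [0.1, -9.2, 6.3]
grip_width: -0.0001
grasp_force: 5.3
```

```bash
python3 j2.py
```

```text
t 19.8 tcp [518.9 -28.6   5.7] yaw_y 92.42 F [ 0.1 -9.2  6.3] w -0.1 gf 5.3
plaque [490.6  10.9] [95.9 55.5] 2.5 jig xy -8.6 31.1
fence Y 11229 [59.5 77.9] slope -0.26
```

Emit:
apply_moves([
  [[0,-0.3,0,0,-1],[0,0,0.5,0,-1],[0,0,0.7,0,-1],[-0.5,0.25,0.3,0,-1],[-0.8,0.4,0,0,-1],[-0.8,0.4,0,0,-1],[-0.5,0.2,0,0,-1],[0,0,0,0,-1]],
])

```text
clock: 20.52
eef_pos: [0.4071, 0.0133, 0.0634]
tool_rot: [-0.023, 1.0, 0.001, -0.004]
ft_force: [0.6, 0.4, -0.2]
grip_width: -0.0001
grasp_force: 0.0
```

```bash
python3 j2.py; python3 - <<'E'
from jig import *
w=(hsv[...,1]<45)&(hsv[...,2]>120)&(Z>21)&(Z<32)
for x in range(-85,60,15):
    k=w&(abs(X-x)<3)&(Y>-80)&(Y<85); 
    if k.sum(): y=np.sort(Y[k]); g=np.argmax(np.diff(y)); print(x,k.sum(),y[0].round(1),y[-1].round(1),"gap",y[g].round(1),y[g+1].round(1))
E
```

```text
t 20.52 tcp [407.1  13.3  63.4] yaw_y 92.66 F [ 0.6  0.4 -0.2] w -0.1 gf 0.0
plaque [489.   18.3] [16.4  8.1] 2.5 jig xy -9.8 38.6
fence Y 1090 [63.4 78.1] slope 2.7
t 20.57 tcp [410.4  12.7  64. ] yaw_y 92.63 F [ 0.9 -0.8  0.2] w -0.1 gf 0.0
-85 182 63.2 78.5 gap 74.3 74.7
-70 181 63.3 78.5 gap 64.7 65.2
-55 364 3.8 78.4 gap 13.9 59.6
-40 24 3.5 78.4 gap 3.5 70.0
-10 68 33.7 40.3 gap 35.9 36.7Traceback (most recent call last):
  File "<stdin>", line 5, in <module>
    return _wrapfunc(a, 'argmax', axis=axis, out=out, **kwds)
    return bound(*args, **kwds)
ValueError: attempt to get argmax of an empty sequence
```

Emit:
apply_moves([
  [[0,-0.1,-0.4,0,-1],[0,0,-0.7,0,-1],[0,0,-0.35,0,-1],[0.1,0,0,0,-1],[0.15,0,0,0,-1],[0.12,0,0,0,-1],[0.1,0,0,0,-1],[0,0,0,0,-1]],
])

```text
clock: 21.28
eef_pos: [0.4348, 0.0076, 0.0076]
tool_rot: [-0.022, 1.0, 0.0, 0.001]
ft_force: [0.6, 0.4, -0.3]
grip_width: -0.0005
grasp_force: 0.0
```

Emit:
apply_moves([
  [[0.1,0,0,0,-1],[0.08,0,0,0,-1],[0,0,0,0,-1]],
])

```text
clock: 21.53
eef_pos: [0.4404, 0.0077, 0.007]
tool_rot: [-0.022, 1.0, 0.0, 0.0]
ft_force: [-2.1, -0.5, -1.1]
grip_width: -0.0005
grasp_force: 0.5
```

Emit:
apply_moves([
  [[0.08,0,0,0,-1],[0,0,0,0,-1]],
])

```text
clock: 21.7
eef_pos: [0.4435, 0.0077, 0.0068]
tool_rot: [-0.022, 1.0, 0.0, 0.0]
ft_force: [-1.3, -0.6, -0.5]
grip_width: -0.0
grasp_force: 0.9
```

Emit:
apply_moves([
  [[0.06,0,0,0,-1],[0,0,0,0,-1]],
])

```text
clock: 21.87
eef_pos: [0.4458, 0.0077, 0.0067]
tool_rot: [-0.022, 1.0, 0.0, 0.0]
ft_force: [-1.0, -0.5, -0.4]
grip_width: 0.0
grasp_force: 0.8
```

Emit:
apply_moves([
  [[0.06,0,0,0,-1],[0,0,0,0,-1]],
])

```text
clock: 22.03
eef_pos: [0.4468, 0.0077, 0.0065]
tool_rot: [-0.022, 1.0, 0.0, -0.001]
ft_force: [-5.4, -0.1, 3.8]
grip_width: -0.0002
grasp_force: 2.3
```

Emit:
apply_moves([
  [[0.05,0,0,0,-1],[0,0,0,0,-1]],
])

```text
clock: 22.2
eef_pos: [0.4468, 0.0076, 0.0062]
tool_rot: [-0.022, 1.0, 0.0, -0.003]
ft_force: [-7.6, -0.5, 5.5]
grip_width: 0.0002
grasp_force: 4.2
```

Emit:
apply_moves([
  [[0.04,0,0,0,-1],[0,0,0,0,-1]],
])

```text
clock: 22.37
eef_pos: [0.4468, 0.0076, 0.0059]
tool_rot: [-0.022, 1.0, 0.0, -0.004]
ft_force: [-10.9, -0.2, 7.9]
grip_width: 0.0001
grasp_force: 5.5
```

Emit:
apply_moves([
  [[0.04,0,0,0,-1],[0,0,0,0,-1]],
])

```text
clock: 22.53
eef_pos: [0.4468, 0.0076, 0.0056]
tool_rot: [-0.022, 1.0, 0.0, -0.006]
ft_force: [-13.8, 0.2, 9.7]
grip_width: -0.0002
grasp_force: 6.9
```

Emit:
apply_moves([
  [[-0.4,0,0,0,-1],[0,0,0.6,0,-1],[0,0,0.8,0,-1],[0.2,-0.5,0.8,0,-1],[0.6,-0.7,0.5,0,-1],[0.8,-0.6,0,0,-1],[0.8,-0.5,0,0,-1],[0.1,0,0,0,-1]],
])

```text
clock: 23.2
eef_pos: [0.5442, -0.0882, 0.1158]
tool_rot: [-0.02, 1.0, -0.002, 0.005]
ft_force: [-0.2, -0.3, 0.9]
grip_width: 0.0002
grasp_force: 0.0
```

Emit:
apply_moves([
  [[0,0,0,0,-1],[0,0,0,0,-1]],
])

```text
clock: 23.37
eef_pos: [0.5368, -0.0841, 0.1141]
tool_rot: [-0.022, 1.0, 0.0, -0.0]
ft_force: [-0.4, 0.5, 0.1]
grip_width: 0.0002
grasp_force: 0.0
```

```bash
cat > j3.py <<'E'
from jig import *
w=(hsv[...,1]<45)&(hsv[...,2]>120)&(Z>21)&(Z<32)
m=w&(X>-70)&(X<130)&(Y>-70)&(Y<85); v,u=np.where(m); print("uv",u.min(),u.max(),v.min(),v.max())
top=w&(Y<90)&(X<130)
g=cv2.cvtColor(im,cv2.COLOR_BGR2GRAY)
print("plaque near long edge Y:",[(x,round(float(np.percentile(Y[m&(abs(X-x)<3)],2)),1)) for x in(-30,0,30,60,90) if (m&(abs(X-x)<3)).sum()>10])
print("plaque rear end X:",[(y,round(float(np.percentile(X[m&(abs(Y-y)<2)],1)),1),round(float(np.percentile(X[m&(abs(Y-y)<2)],99)),1)) for y in(10,20,30,40,50) if (m&(abs(Y-y)<2)).sum()>10])
E
python3 j3.py
```

```text
t 23.37 tcp [536.8 -84.1 114.1] yaw_y 92.51 F [-0.4  0.5  0.1] w 0.2 gf 0.0
uv 373 510 64 293
plaque near long edge Y: [(-30, 2.6), (0, 2.7), (30, 3.4), (60, 3.4), (90, 2.8)]
plaque rear end X: [(10, -39.2, 101.1), (20, -39.3, 106.2), (30, -39.3, 110.5), (40, -38.9, 116.0), (50, -38.8, 120.6)]
```

View pics/last.png

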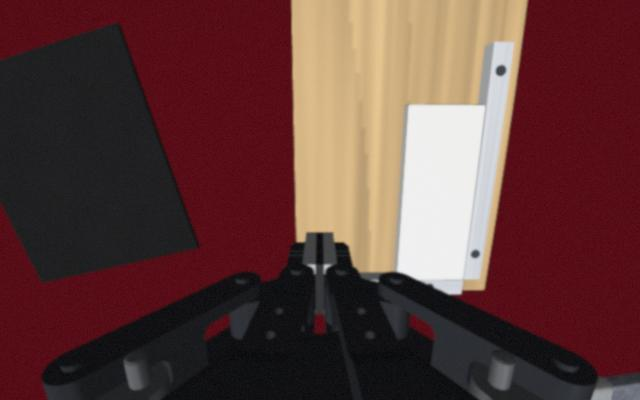

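```bash
python3 - <<'E'
from jig import *
w=(hsv[...,1]<60)&(hsv[...,2]>110)&(Z>22)&(Z<31)
k=w&(Y>65)&(Y<76); print("fence rear X",np.percentile(X[k],[0.3,1]).round(1))
k=w&(Y<0)&(Y>-70)&(X>90); print("stop X where no plaque",k.sum(),np.percentile(X[k],[2,98]).round(1) if k.sum() else 0)
E
```

```text
t 23.42 tcp [536.1 -83.7 114.1] yaw_y 92.55 F [-0.6  0.6  0.3] w 0.0 gf 0.0
fence rear X [-85.4 -84.2]
stop X where no plaque 0 0
```

Emit:
apply_moves([
  [[0,0,-0.4,0,-1],[0,0,-0.8,0,-1],[0,0.3,-0.8,0,-1],[0,0.4,-0.5,0,-1],[0,0.3,-0.2,0,-1],[0,0.15,0,0,-1],[0,0,0,0,-1]],
])

```text
clock: 24.05
eef_pos: [0.5368, -0.0364, 0.0072]
tool_rot: [-0.024, 1.0, 0.0, 0.0]
ft_force: [0.2, 0.3, 0.5]
grip_width: 0.0
grasp_force: 0.0
```

Emit:
apply_moves([
  [[0,0.08,0,0,-1],[0,0.06,0,0,-1],[0,0,0,0,-1]],
])

```text
clock: 24.3
eef_pos: [0.5382, -0.0326, 0.0082]
tool_rot: [-0.022, 1.0, -0.0, 0.002]
ft_force: [-0.7, -1.4, 0.1]
grip_width: 0.0002
grasp_force: 0.0
```

Emit:
apply_moves([
  [[0,0.06,0,0,-1],[0,0,0,0,-1]],
])

```text
clock: 24.47
eef_pos: [0.5374, -0.0303, 0.0072]
tool_rot: [-0.022, 1.0, -0.0, 0.001]
ft_force: [0.8, 0.2, 0.5]
grip_width: -0.0
grasp_force: 0.0
```

Emit:
apply_moves([
  [[0,0.05,0,0,-1],[0,0,0,0,-1]],
])

```text
clock: 24.63
eef_pos: [0.537, -0.0282, 0.0067]
tool_rot: [-0.022, 1.0, -0.0, 0.0]
ft_force: [-0.4, -0.6, 0.8]
grip_width: 0.0
grasp_force: 0.1
```

Emit:
apply_moves([
  [[0,0.05,0,0,-1],[0,0,0,0,-1]],
])

```text
clock: 24.8
eef_pos: [0.5369, -0.0276, 0.0067]
tool_rot: [-0.022, 1.0, -0.002, -0.0]
ft_force: [-1.3, -4.3, 1.2]
grip_width: 0.0001
grasp_force: 2.5
```

Emit:
apply_moves([
  [[0,0.03,0,0,-1],[0,0,0,0,-1]],
])

```text
clock: 24.97
eef_pos: [0.5369, -0.0275, 0.0067]
tool_rot: [-0.021, 1.0, -0.003, -0.0]
ft_force: [-0.7, -7.8, 1.7]
grip_width: -0.0002
grasp_force: 3.9
```

Emit:
apply_moves([
  [[0,-0.4,0,0,-1],[0,0,0.6,0,-1],[0,0,0.9,0,-1],[0,0,0.9,0,-1],[-0.7,0,0.6,0,-1],[-0.8,0,0,0,-1],[-0.8,0,0,0,-1],[-0.8,0,0,0,-1]],
])

```text
clock: 25.63
eef_pos: [0.4119, -0.0406, 0.127]
tool_rot: [-0.022, 1.0, 0.0, 0.001]
ft_force: [0.0, -0.3, 0.6]
grip_width: 0.0
grasp_force: 0.0
```

Emit:
apply_moves([
  [[-0.8,0,0,0,-1],[-0.8,0,0,0,-1],[-0.5,0,0,0,-1],[0,0,0,0,-1],[0,0,0,0,-1]],
])

```text
clock: 26.05
eef_pos: [0.3284, -0.0407, 0.1268]
tool_rot: [-0.022, 1.0, 0.0, 0.001]
ft_force: [0.7, 0.3, -0.2]
grip_width: -0.0002
grasp_force: 0.0
```

```bash
python3 - <<'E'
from h import *
st(); im,d,c=look("top"); P=cloud(d,c); cv2.imwrite("pics/end.png",im)
hsv=cv2.cvtColor(im,cv2.COLOR_BGR2HSV); w=(hsv[...,1]<45)&(hsv[...,2]>150)
a=np.radians(2.5); ex=np.array([np.cos(a),np.sin(a)]); ey=np.array([-ex[1],ex[0]])
v,u=np.where(w); q=plane(np.c_[u,v],.0265,c)[:,:2]-[.5005,-.0198]; X=q@ex*1000; Y=q@ey*1000
for x in (-30,0,30,60,90): k=(abs(X-x)<4)&(abs(Y)<90); print("x",x,Y[k].min().round(1),Y[k].max().round(1))
for y in (10,30,50): k=(abs(Y-y)<4)&(abs(X)<140); print("y",y,X[k].min().round(1),X[k].max().round(1))
o=np.load("top0.npz"); df=(np.abs(im.astype(int)-o["im"]).max(2)>60)[100:165,220:440]; print("bystander diff px",df.sum())
E
```

```text
t 26.05 tcp [328.4 -40.7 126.8] yaw_y 92.52 F [ 0.7  0.3 -0.2] w -0.2 gf 0.0
x -30 1.7 76.8
x 0 2.8 78.4
x 30 4.2 77.3
x 60 2.7 78.9
x 90 4.1 77.7
y 10 -40.8 123.3
y 30 -40.0 121.3
y 50 -41.9 122.0
bystander diff px 0
```

```bash
python3 -c "
from workcell import order; print(order.job_done())"
```

```text
the job is handed in; nothing more can be done
None
```

The plaque lies released on the jig, with its long edge against the fence and its short end against the end stop. It was laid flat on the mat first, the bowl, jar and brush show no change in the top camera, and I handed the job in at about 26 s.

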